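# Serve a truffle with the tongs

### The arm

A 6-joint arm with a two-finger parallel gripper is mounted at the origin on the work surface. World frame = base frame: x ahead of the robot, y to its left, z up, the work surface at z = 0. Lengths are in m, angles in degrees, forces in N, time in s.
With the tool pointing down it reaches from about 0.3 to 0.75 m from the base axis. Payload 8.5 kg.
Tool frame: the origin (TCP) lies at the very end of the fingers, on their centre line; the grasp point (between the pads) lies 19 mm behind it (env.grasp_offset is the distance from the TCP to the grasp point, in m); y points along the fingers, z is the direction in which the jaws open and shut, and the axes are right-handed (so a half turn about y gives the same grasp; the last joint's range is limited). The gripper opens to 85 mm and grips with 20 to 120 N. Pads are 22 mm wide; open, the fingers measure 114 mm over their backs; the gripper's body (76 mm by 85 mm) begins 54 mm behind the grasp point. The pads swing forward as they close: fully open they stand 13 mm farther back than shut.
Start: joints at [64.211, 21.807, 74.336, -0, 83.858, -12.336], TCP at [0.128, 0.535, 0.231] pointing down, gripper open.
Joint ranges: [-178.18, 178.18], [-50.72, 133.34], [12.68, 142.11], [-81.47, 261.47], [9.98, 163.14], [-165.26, 165.26]. Speed limits (degrees/s): [136.94, 136.94, 180, 180, 180, 180].

### API

Orientations are given as a 3x3 rotation matrix whose columns are the frame's x, y, z axes.
In Python, from rig import env gives the robot as it stands. The module is installed in compiled form; this text tells all that it offers.
- The arm moves only by the shell command python3 -m pendant 'ROWS' [FORCE]. ROWS is JSON, a list of rows, each a list of 3 entries, a list of its own where there are three numbers: the shift along the world's x, y, z as a fraction of full scale, then the turn about the world's z as a fraction of full scale, then the opening, from 0 (shut) to 1 (fully open). A call has 1 to 12 rows; each row shifts and turns the commanded pose from where the row before left it; what a row does not reach is not made up. Full scale, the value 1, is 30 mm for a shift and 5 degrees for a turn. A row lasts 1/12 s, in which the tool goes at most 41.7 mm and 7.16 degrees, less where a joint would pass 70% of its speed; a pose out of reach is approached as far as the arm can. A call with a number of a shift or a turn outside -1 to 1 is refused whole. A call with a gripper value outside its range is refused whole. The fingers move at their own pace and stop on an object; FORCE is the grip in N (left out, the last holds). Time passes only in rows, so rows that do not move let the fingers close. It gives the time, the measured TCP pose, the force and the opening at its end, in the units of the state.
- env.observe(): the state, without advancing time (a new reading comes with each control period).
- env.get_image(name): name is "scene" or "top"; returns (picture, depth): 400x640x3 uint8, red, green, blue; 400x640 float32, m along the optical axis (not along the pixel's ray), 0 where there is no reading.
- env.camera_model(name): a dict with "camera_matrix" (3x3 intrinsics, pixels), "dist_coeffs" ([k1, k2, p1, p2, k3] as OpenCV has them; the pictures are not rectified), "R" (3x3) and "t" (3): a world point X has camera coordinates R X + t. Camera axes: x right, y down, z forward; pixel columns grow to the right and rows downward; lengths in m; the calibration is good to about 2 mm. A picture is of the moment at which its call begins. camera_model takes no time and is no camera call.
- env.close_job(): hands the job in, once; it reports no verdict.
The state is a dict: "time_s": time; "q": joint angles; "qvel": joint speeds; "joint_efforts": joint torques, N m; "position": TCP position; "tool_rot": TCP orientation; "ft_force": force on the tool from outside, world axes, zero at the start; "wrist_torque": the same for the moment, N m; "grip_width": finger opening in m.
Only numpy, scipy, OpenCV 4.12 (cv2) and the standard library are available. Lean on these libraries where they do the work, as an engineer would, in place of code of your own. Each camera call takes 0.05 s, during which the arm holds its last target.

### The job

The customer has chosen the white truffle. Swing the lamp arm out to the left so that its shade hangs wholly beyond the left end of the marble plinth, then take up the serving tongs, close them gently on the white truffle from both sides and lift it about 10 cm above the plinth. Finish while still holding it up steadily in the tongs: never touch the truffle with the gripper itself, do not crush it, and leave the other chocolates and everything else on the counter where they are.

Things in the scene. Friction and masses are not known exactly. Their poses are not given: they have to be found in the camera images.
- plinth: Low fixed display plinth, walnut with a green marble top, 166 mm (x) by 256 mm (y), 45 mm high. Origin: centre of the underside; x points away from the robot, y to its left (turned up to 0.15 rad). Four truffles stand in a row 56 mm apart, in any order, along its front at local x about -0.045. Behind, from local x 0.015 on, lies a fixed box of pralines, 22 mm high.
- truffle_white: The chosen truffle: ivory white with a tiny gold bead on top, round, 30 mm in diameter (widest 11 to 17 mm above its base), 28 mm high, flat base 20 mm across, 12 to 21 g, loose. Origin at the centre of its base, z up.
- truffle_white_mid (a point): Middle of the white truffle, 14 mm above its base.
- truffle_dark: Another truffle of the same size and shape, dark brown with a gold bead. Must stay where it is.
- truffle_milk: Another truffle of the same size and shape, milk-chocolate brown. Must stay where it is.
- truffle_green: Another truffle of the same size and shape, pistachio green. Must stay where it is.
- lamp_arm (a joint): Swing of the counter lamp's horizontal arm (14 mm thick, at 236 mm height) about its upright post, rad, 0 to 2.3. It grows clockwise seen from above: from over the plinth towards the robot, then on to the robot's left. Light friction (under 1 N at the stem); the arm stays where it is left.
- lamp_stem (a point): Grip point on the lamp's upright brass stem: round bar 16 mm in diameter, free from 243 to 300 mm above the counter; this point is at 280 mm, 250 mm from the post's axis, right above the centre of the round dark red shade (130 mm across, from 147 to 204 mm above the counter, over the truffles at the start).
- lamp_hinge (a point): Point on the vertical axis of the lamp's post about which the arm swings, 236 mm above the counter. The lamp stands fixed behind the left end of the plinth; the bush on the post reaches up to 268 mm.
- tong_rest: Dark steel tong rest, fixed: tray 150 mm (x) by 110 mm (y), 4 mm thick, with two cross bars 8 mm thick at local x -0.056 and +0.062, top 28 mm high, their ends (local y +-0.052) turned up to 38 mm. The space between the bars is open for the fingers. Origin at the centre of its underside.
- tongs: Spring tongs with orange grips, 220 mm long, 90 g, lying level on the rest, arms side by side. Origin: midway between the grips at half height (36 mm above the counter on the rest), near the centre of mass; x points to the tips, z up. The grips are 18 mm high, local x -0.036 to 0.036. Width over them at x = 0: 60 mm sprung open, 46 mm with a 30 mm truffle in the jaws, 40 mm fully shut.
- tongs_left: Left arm of the tongs (+y side), origin on the hinge pin, 85 mm behind the tongs' origin. A spring opens the arms equally about the middle line: squeezing the grips takes about 5 N per finger when open, 7 N at 30 mm jaw gap; any finger force beyond that reaches the jaws times 0.45.
- tongs_right: Right arm of the tongs (-y side), origin on the hinge pin. Arms and jaws are 16 mm high.
- tongs_tip_left (a point): Middle of the left jaw's inner face, 105 mm ahead of the tongs' origin. The flat jaws run from 85 to 125 mm ahead of the origin, are 16 mm high and 3 mm thick; the gap between them is 62 mm fully open and 16 mm fully shut.
- tongs_tip_right (a point): Middle of the right jaw's inner face, facing the left one.
- jar_amber: Closed amber glass jar, 80 mm across, 105 mm high, bystander. Origin at the centre of its base.
- jar_green: Closed green glass jar, 80 mm across, 105 mm high, bystander. Origin at the centre of its base.
- gift_box: Black gift box with orange ribbon, 120 x 160 x 45 mm plus bow, bystander. Origin at the centre of its base.
- tin: Round red tin with a gold band, 76 mm across, 80 mm high, bystander. Origin at the centre of its base.

How it is judged:
By the outcome, as a careful person would: the job done as asked, in the order asked, and still so for the second after the job is handed in, while the arm keeps its last pose, push and grip.
It also fails if it takes over 66 s, if anything falls off the work surface, if the arm or the gripper's body presses on something with over 40 N, if the wrist force passes 120 N, or if a joint passes its speed limit or range.

## Working session

There is one attempt and no reset: what is moved stays moved. The work goes in short steps, Python scripts to look and compute and a shell command to move; the robot and the scene stay as the last step left them, time stands still between calls to the robot, and variables do not carry over. Pictures are saved under pics/ and viewed, and the job is handed in when it is done.

```bash
mkdir -p pics; cat > h.py <<'E'
import numpy as np, cv2
from rig import env
def snap(name,fn):
    im,d=env.get_image(name); cv2.imwrite('pics/'+fn+'.png',im[:,:,::-1]); np.savez('pics/'+fn+'.npz',im=im,d=d); return im,d
def load(fn):
    z=np.load('pics/'+fn+'.npz'); return z['im'],z['d']
def world(cam,px,depth):
    m=env.camera_model(cam);K=np.array(m['camera_matrix']);D=np.array(m['dist_coeffs']);R=np.array(m['R']);t=np.array(m['t'])
    px=np.array(px,float).reshape(-1,1,2);u=cv2.undistortPoints(px,K,D).reshape(-1,2)
    depth=np.broadcast_to(depth,(len(u),))
    c=np.c_[u*depth[:,None],depth]; return (c-t)@R
def onz(cam,px,z):
    m=env.camera_model(cam);R=np.array(m['R']);t=np.array(m['t'])
    a=world(cam,px,1.0);o=-R.T@t; d=a-o; return o+d*((z-o[2])/d[:,2])[:,None]
def proj(cam,X):
    m=env.camera_model(cam)
    return cv2.projectPoints(np.array(X,float).reshape(-1,3),cv2.Rodrigues(np.array(m['R']))[0],np.array(m['t']),np.array(m['camera_matrix']),np.array(m['dist_coeffs']))[0].reshape(-1,2)
def cloud(cam,fn):
    im,d=load(fn);v,u=np.mgrid[:400,:640]
    P=world(cam,np.c_[u.ravel(),v.ravel()],d.ravel()).reshape(400,640,3);P[d==0]=np.nan;return im,P
E
python3 - <<'E'
from h import *
s=env.observe();print({k:np.round(v,3).tolist() for k,v in s.items()},env.grasp_offset)
snap('scene','s0');snap('top','t0')
for c in('scene','top'):
    m=env.camera_model(c);print(c,np.round(-np.array(m['R']).T@np.array(m['t']),3),np.round(m['R'],2).tolist())
E
```

```text
{'time_s': 0.0, 'q': [64.211, 21.84, 74.386, -0.0, 83.858, -12.335], 'qvel': [0.021, 0.051, 0.053, 0.071, 0.061, 0.052], 'joint_efforts': [0.0, -44.847, -23.128, -0.0, 0.005, 0.0], 'position': [0.128, 0.535, 0.231], 'tool_rot': [[0.973, -0.001, 0.233], [-0.233, -0.001, 0.973], [-0.0, -1.0, -0.001]], 'ft_force': [0.383, 0.094, 0.157], 'wrist_torque': [-0.022, -0.006, 0.004], 'grip_width': 0.086} 0.0187
scene [1.783 0.33  0.954] [[-0.27, 0.96, 0.02], [0.5, 0.16, -0.85], [-0.82, -0.22, -0.53]]
top [0.35  0.008 1.686] [[-0.03, -1.0, 0.0], [-0.99, 0.02, -0.14], [0.14, -0.01, -0.99]]
```

View pics/s0.png

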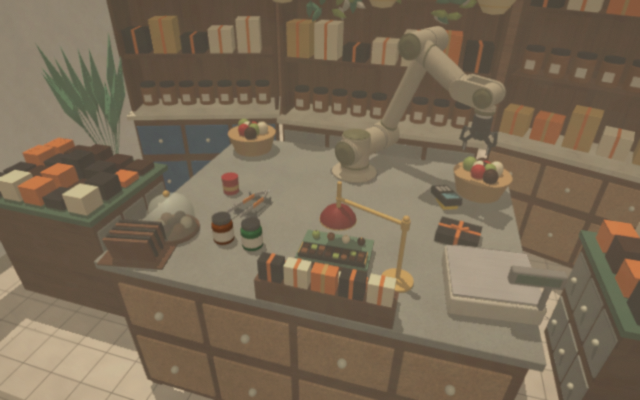

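View pics/t0.png

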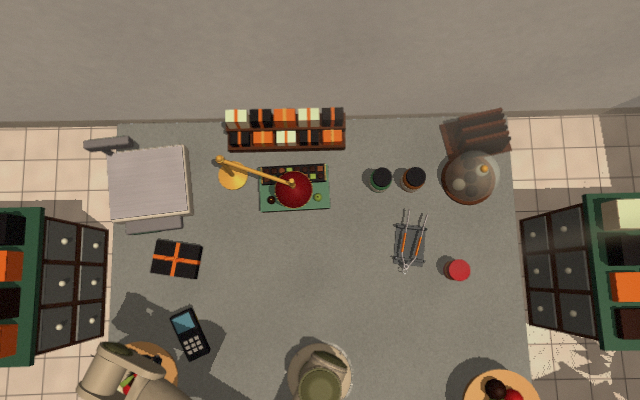

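The top view shows the lamp post at about (220,158), the shade at (293,190), the plinth around (293,187) and the tongs at (410,240). Next I'll enlarge it.

```bash
python3 - <<'E'
from h import *
im,P=cloud('top','t0')
a=im[140:290,200:440];cv2.imwrite('pics/t0a.png',cv2.resize(a[:75,:150],None,fx=5,fy=5,interpolation=cv2.INTER_CUBIC)[:,:,::-1])
cv2.imwrite('pics/t0b.png',cv2.resize(im[200:280,380:480],None,fx=7,fy=7,interpolation=cv2.INTER_CUBIC)[:,:,::-1])
s,_=load('s0');cv2.imwrite('pics/s0a.png',cv2.resize(s[170:300,200:420],None,fx=3.6,fy=3.6,interpolation=cv2.INTER_CUBIC)[:,:,::-1])
E
```

```text
(no output)
```

View pics/t0a.png

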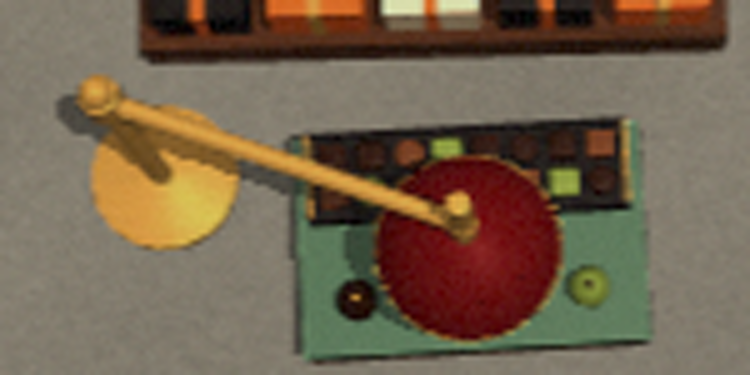

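View pics/t0b.png

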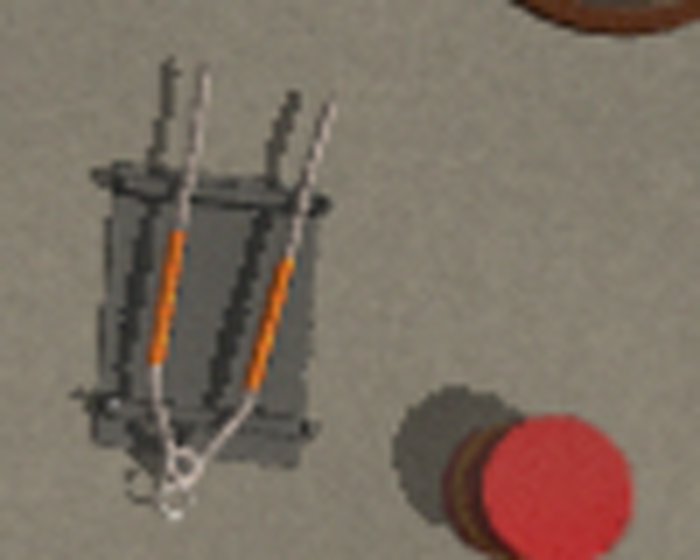

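View pics/s0a.png

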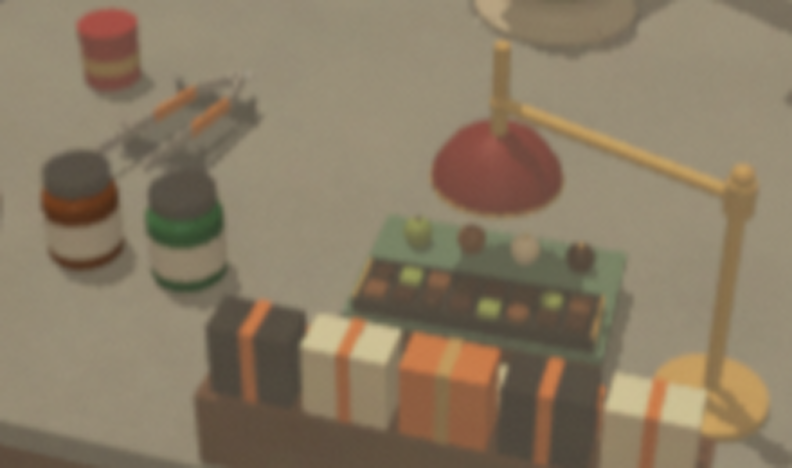

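```bash
python3 - <<'E'
from h import *
im,P=cloud('top','t0')
hsv=cv2.cvtColor(im,cv2.COLOR_RGB2HSV).astype(int);z=P[...,2];x=P[...,0];y=P[...,1]
u=np.arange(640)[None,:]+0*z;v=np.arange(400)[:,None]+0*z
def reg(a,b,c,d): return (u>=a)&(u<b)&(v>=c)&(v<d)
# plinth marble: green, z ~.045
m=reg(245,345,155,220)&(hsv[...,0]>50)&(hsv[...,0]<90)&(hsv[...,1]>60)&(abs(z-.045)<.012)
pts=P[m];print('plinth',m.sum(),cv2.minAreaRect((pts[:,:2]*1000).astype(np.float32)))
m=reg(265,320,170,215)&(hsv[...,1]>120)&((hsv[...,0]<8)|(hsv[...,0]>170))&(z>.13)
print('shade',m.sum(),cv2.minEnclosingCircle((P[m][:,:2]*1000).astype(np.float32)),np.nanmin(z[m]),np.nanmax(z[m]))
m=reg(210,310,150,200)&(z>.21)
q=P[m];print('lamp high',m.sum(),q.min(0),q.max(0))
m2=reg(210,310,150,200)&(z>.272);print('stem top',P[m2].mean(0),m2.sum(), np.c_[u[m2],v[m2]].mean(0))
m3=reg(212,228,150,170)&(z>.245);print('post top',P[m3].mean(0),m3.sum(),np.nanmax(z[m3]))
# tongs
m=reg(380,440,205,275)&(hsv[...,1]>150)&(hsv[...,0]<25);n,l=cv2.connectedComponents(m.astype(np.uint8))
for i in range(1,n):
    k=l==i
    if k.sum()>10: 
        c=np.c_[u[k],v[k]]; w=onz('top',c,.045); print('grip',k.sum(),w.mean(0),w.min(0),w.max(0),np.nanmedian(z[k])); ww=w[:,:2]-w[:,:2].mean(0);print(np.linalg.svd(ww,full_matrices=False)[2][0])
pp=np.array([[380+205/7,200+70/7],[380+332/7,200+105/7],[380+182/7,200+465/7]]);print('tips,hinge',onz('top',pp,.044))
pp=np.array([[380+95/7,200+178/7],[380+325/7,200+205/7],[380+75/7,200+393/7],[380+312/7,200+430/7]]);print('rest horns',onz('top',pp,.036))
for n_,c,zz in[('dark',(200+357/5,140+298/5),.06),('green',(200+588/5,140+285/5),.06)]:print(n_,onz('top',[c],.07))
print('plinth corners',onz('top',[[200+297/5,140+137/5],[200+635/5,140+122/5],[200+648/5,140+340/5],[200+303/5,140+357/5]],.045))
for n_,c,zz in[('dark',(200+580/3.6,170+255/3.6),.06),('white',(200+525/3.6,170+249/3.6),.06),('milk',(200+472/3.6,170+239/3.6),.06),('green',(200+418/3.6,170+232/3.6),.06)]:print(n_,onz('scene',[c],zz))
print('stemtop scene',onz('scene',[[200+501/3.6,170+45/3.6]],.3),'posttop',onz('scene',[[200+742/3.6,170+178/3.6]],.265))
E
```

```text
plinth 759 ((671.0348510742188, 74.31538391113281), (160.6183624267578, 252.66351318359375), 3.1051557064056396)
shade 917 ((648.5304565429688, 71.1142578125), 64.6698226928711) 0.14760631401866786 0.30379873433456034
lamp high 422 [0.63055068 0.06213355 0.21042197] [0.74702576 0.31985897 0.30652474]
stem top [0.64573117 0.06973594 0.2952078 ] 29 [291.89655172 181.17241379]
post top [0.73201047 0.30395244 0.25818753] 64 0.27157754683650603
grip 44 [ 0.46386975 -0.31795043  0.045     ] [ 0.43223154 -0.32623764  0.045     ] [ 0.49714608 -0.30829603  0.045     ] 0.04325104718251353
[-0.97603447  0.21761597]
grip 43 [ 0.4505927  -0.37030257  0.045     ] [ 0.42028588 -0.38327358  0.045     ] [ 0.48124239 -0.35805663  0.045     ] 0.043411175686764815
[-0.94617851  0.32364522]
tips,hinge [[ 0.58111124 -0.34660903  0.044     ]
 [ 0.56106391 -0.41163944  0.044     ]
 [ 0.37675619 -0.32344913  0.044     ]]
rest horns [[ 0.5266353  -0.28783344  0.036     ]
 [ 0.50960173 -0.40684367  0.036     ]
 [ 0.41509025 -0.27184348  0.036     ]
 [ 0.39325498 -0.39298555  0.036     ]]
dark [[0.62756346 0.15495093 0.07      ]]
green [[ 0.63305258 -0.0121506   0.07      ]]
plinth corners [[ 0.75385869  0.2002164   0.045     ]
 [ 0.75934577 -0.05048678  0.045     ]
 [ 0.59549775 -0.05534682  0.045     ]
 [ 0.58909714  0.19710463  0.045     ]]
dark [[0.63178161 0.1580482  0.06      ]]
white [[0.63826289 0.10285646 0.06      ]]
milk [[0.63777695 0.04738515 0.06      ]]
green [[ 0.64249401 -0.00855362  0.06      ]]
stemtop scene [[0.65437128 0.07314259 0.3       ]] posttop [[0.75313536 0.30725351 0.265     ]]
```

```bash
python3 -m pendant '[[[0,0,0.5],0,1],[[0,0,1],0,1],[[0,0,1],0,1],[[0.4,-0.3,1],0.5,1],[[0.6,-0.5,0.7],0.9,1],[[0.9,-0.8,0.2],0.9,1],[[0.9,-0.8,0],0.9,1],[[0.9,-0.8,0],0.9,1],[[0.9,-0.8,0],0.9,1],[[0.9,-0.8,0],0.9,1],[[0.9,-0.8,0],0.9,1],[[0.9,-0.8,0],0.9,1]]' 20; python3 -m pendant '[[[0.9,-0.8,0],0.9,1],[[0.9,-0.8,0],0.9,1],[[0.9,-0.8,0],0.9,1],[[0.9,-0.8,0],0.9,1],[[0.9,-0.8,0],0.9,1],[[0.9,-0.8,0],0.9,1],[[0.9,-0.8,0],0.9,1],[[0.6,-0.5,0],0.5,1],[[0.3,-0.3,0],0,1],[[0,0,0],0,1]]'
```

```text
time_s: 1.1
position: [0.3479, 0.3414, 0.3631]
tool_rot: [[0.904, -0.0, -0.427], [0.427, -0.0, 0.904], [-0.001, -1.0, -0.0]]
ft_force: [0.8, 0.2, 0.6]
grip_width: 0.0853
time_s: 1.93
position: [0.5642, 0.1493, 0.3621]
tool_rot: [[0.518, -0.002, -0.856], [0.856, -0.0, 0.518], [-0.001, -1.0, 0.001]]
ft_force: [-0.1, 0.2, 0.5]
grip_width: 0.0854
```

```bash
python3 -m pendant '[[[0.6,-0.5,0],0.4,1],[[0.8,-0.8,0],0.4,1],[[0.8,-0.8,0],0.4,1],[[0.6,-0.5,0],0,1],[[0,0,0],0,1],[[0,0,0],0,1]]'; python3 - <<'E'
from h import *
im,_=snap('scene','s1');cv2.imwrite('pics/s1a.png',cv2.resize(im[150:290,270:420],None,fx=4,fy=4,interpolation=cv2.INTER_CUBIC)[:,:,::-1])
p=env.observe()['position'];print(p,proj('scene',[p]),proj('scene',[[.65,.071,.3]]))
E
```

```text
time_s: 2.43
position: [0.6468, 0.0735, 0.3628]
tool_rot: [[0.423, -0.001, -0.906], [0.906, 0.0, 0.423], [-0.0, -1.0, 0.001]]
ft_force: [-0.3, -0.1, -0.1]
grip_width: 0.0855
[0.64624376 0.07420396 0.36345915] [[340.78303069 164.28018201]] [[338.85683957 181.78283938]]
```

View pics/s1a.png

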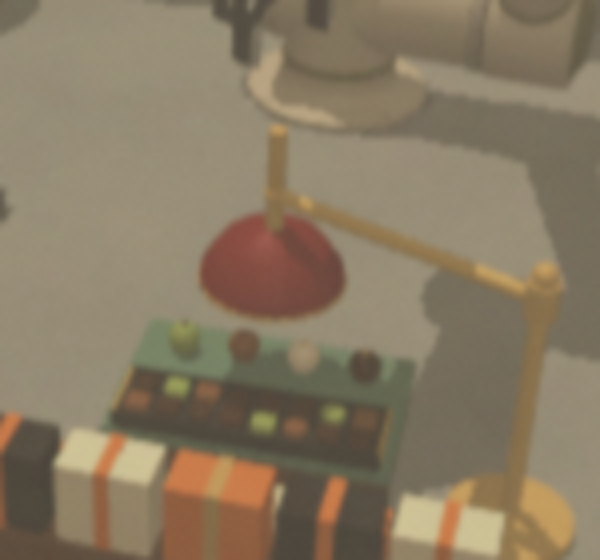

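```bash
python3 -m pendant '[[[0.1,-0.1,-0.5],0,1],[[0,0,-0.8],0,1],[[0,0,-0.8],0,1],[[0,0,-0.8],0,1],[[0,0,-0.5],0,1],[[0,0,-0.1],0,0.6],[[0,0,0],0,0.4],[[0,0,0],0,0.3],[[0,0,0],0,0.27],[[0,0,0],0,0.27]]'; python3 - <<'E'
from h import *
im,_=snap('scene','s2');cv2.imwrite('pics/s2a.png',cv2.resize(im[150:290,270:420],None,fx=4,fy=4,interpolation=cv2.INTER_CUBIC)[:,:,::-1])
E
```

```text
time_s: 3.32
position: [0.6501, 0.0701, 0.2598]
tool_rot: [[0.422, 0.002, -0.907], [0.907, -0.0, 0.422], [0.001, -1.0, -0.002]]
ft_force: [-0.2, -1.0, -0.2]
grip_width: 0.0252
```

View pics/s2a.png

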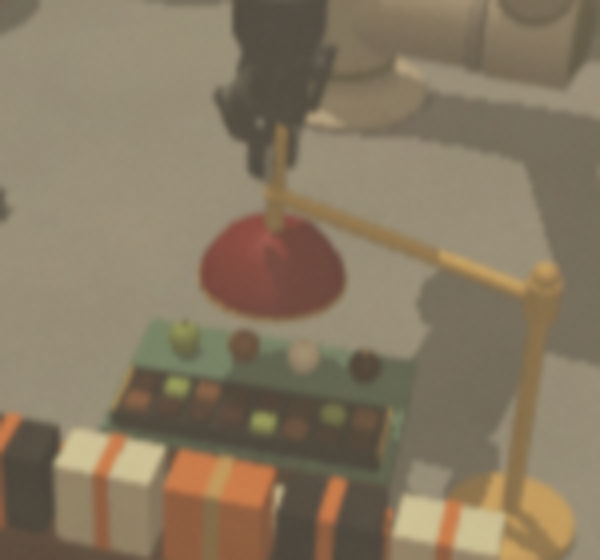

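```bash
python3 - <<'E'
from h import *
c=np.array([.740,.304]);p0=np.array([.650,.0705]);r=np.hypot(*(p0-c));a0=np.degrees(np.arctan2(*(p0-c)[::-1]));print(r,a0)
p=p0.copy()
for i in range(1,26):
    a=np.radians(a0-4*i);t=c+.25*np.array([np.cos(a),np.sin(a)]);s=np.round((t-p)/.03,2);p=p+s*.03;print(i,s.tolist(),np.round(p,3).tolist())
E
```

```text
0.2502443805562874 -111.07860682924311
1 [-0.53, 0.24] [0.634, 0.078]
2 [-0.52, 0.26] [0.618, 0.085]
3 [-0.5, 0.3] [0.604, 0.094]
4 [-0.47, 0.33] [0.589, 0.104]
5 [-0.46, 0.37] [0.576, 0.115]
6 [-0.42, 0.4] [0.563, 0.128]
7 [-0.4, 0.42] [0.551, 0.14]
8 [-0.36, 0.46] [0.54, 0.154]
9 [-0.34, 0.47] [0.53, 0.168]
10 [-0.29, 0.5] [0.521, 0.183]
11 [-0.27, 0.52] [0.513, 0.199]
12 [-0.22, 0.54] [0.507, 0.215]
13 [-0.19, 0.55] [0.501, 0.231]
14 [-0.15, 0.56] [0.496, 0.248]
15 [-0.11, 0.57] [0.493, 0.265]
16 [-0.07, 0.58] [0.491, 0.283]
17 [-0.03, 0.58] [0.49, 0.3]
18 [0.01, 0.58] [0.49, 0.317]
19 [0.05, 0.58] [0.492, 0.335]
20 [0.09, 0.57] [0.495, 0.352]
21 [0.13, 0.57] [0.498, 0.369]
22 [0.17, 0.56] [0.504, 0.386]
23 [0.21, 0.54] [0.51, 0.402]
24 [0.25, 0.53] [0.517, 0.418]
25 [0.28, 0.51] [0.526, 0.433]
```

```bash
python3 -m pendant '[[[-0.26,0.12,0],-0.4,0.27],[[-0.27,0.12,0],-0.4,0.27],[[-0.52,0.26,0],-0.8,0.27],[[-0.5,0.3,0],-0.8,0.27],[[-0.47,0.33,0],-0.8,0.27],[[-0.46,0.37,0],-0.8,0.27],[[-0.42,0.4,0],-0.8,0.27],[[-0.4,0.42,0],-0.8,0.27],[[-0.36,0.46,0],-0.8,0.27],[[-0.34,0.47,0],-0.8,0.27],[[-0.29,0.5,0],-0.8,0.27],[[-0.27,0.52,0],-0.8,0.27]]'; python3 - <<'E'
from h import *
im,_=snap('scene','s3');cv2.imwrite('pics/s3a.png',cv2.resize(im[150:290,290:490],None,fx=4,fy=4,interpolation=cv2.INTER_CUBIC)[:,:,::-1])
s=env.observe();print(np.round(s['q'],1),s['position'],s['ft_force'])
E
```

```text
time_s: 4.37
position: [0.5127, 0.1984, 0.259]
tool_rot: [[0.935, 0.001, -0.355], [0.355, -0.0, 0.935], [0.001, -1.0, -0.001]]
ft_force: [1.3, -0.1, 0.5]
grip_width: 0.0226
[ 9.100e+00  2.070e+01  7.140e+01  1.000e-01  8.780e+01 -1.016e+02] [0.51141272 0.20082308 0.25916198] [-1.98887241  2.28703591  0.61217793]
```

View pics/s3a.png

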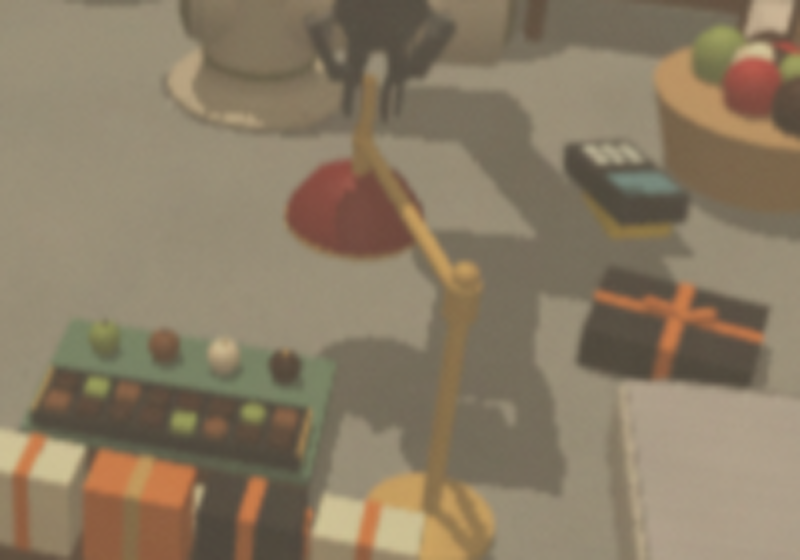

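```bash
python3 -m pendant '[[[-0.22,0.54,0],-0.8,0.27],[[-0.19,0.55,0],-0.8,0.27],[[-0.15,0.56,0],-0.8,0.27],[[-0.11,0.57,0],-0.8,0.27],[[-0.07,0.58,0],-0.8,0.27],[[-0.03,0.58,0],-0.8,0.27],[[0.01,0.58,0],-0.8,0.27],[[0.05,0.58,0],-0.8,0.27],[[0.09,0.57,0],-0.8,0.27],[[0.13,0.57,0],-0.8,0.27],[[0.17,0.56,0],-0.8,0.27],[[0.21,0.54,0],-0.8,0.27]]'; python3 -m pendant '[[[0.22,0.46,0],-0.7,0.27],[[0.14,0.26,0],-0.4,0.27],[[0.07,0.13,0],-0.2,0.27],[[0,0,0],0,0.27],[[0,0,0],0,0.27]]'; python3 - <<'E'
from h import *
im,_=snap('scene','s4');cv2.imwrite('pics/s4a.png',cv2.resize(im[130:270,340:540],None,fx=4,fy=4,interpolation=cv2.INTER_CUBIC)[:,:,::-1])
s=env.observe();print(np.round(s['q'],1),s['position'],s['ft_force'],proj('scene',[s['position']]))
E
```

```text
time_s: 5.42
position: [0.5101, 0.402, 0.2588]
tool_rot: [[0.89, 0.0, 0.455], [-0.455, 0.0, 0.89], [0.0, -1.0, 0.0]]
ft_force: [1.1, -1.0, 0.5]
grip_width: 0.0228
time_s: 5.83
position: [0.5228, 0.4265, 0.2584]
tool_rot: [[0.835, 0.0, 0.55], [-0.55, -0.0, 0.835], [0.0, -1.0, -0.0]]
ft_force: [-0.4, 0.2, -0.4]
grip_width: 0.0229
[ 29.2  34.4  48.3  -0.   97.3 -27.4] [0.52277377 0.42636706 0.25852806] [-0.57101679  0.72384002  0.00784571] [[447.62922537 190.1616501 ]]
```

View pics/s4a.png

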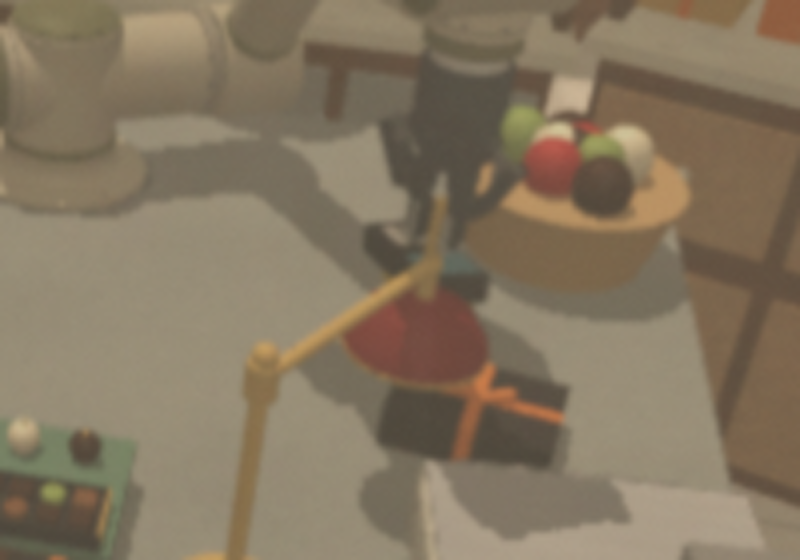

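```bash
python3 -m pendant '[[[0,0,0],0,0.5],[[0,0,0],0,0.5],[[0,0,0],0,0.5],[[0,0,0.3],0,0.5],[[0,0,0.8],0,0.5],[[0,0,0.9],0,0.5],[[0,0,0.9],0,0.5],[[0,0,0.7],0,0.5],[[0,-0.3,0],0,0.5],[[0,-0.6,0],0,0.7],[[0,-0.9,0],0.2,0.8],[[-0.1,-1,0],0.2,1]]'; python3 -m pendant '[[[-0.1,-1,0],0.2,1],[[-0.1,-1,0],0.2,1],[[-0.1,-1,0],0.2,1],[[-0.1,-1,0],0.2,1],[[-0.1,-1,0],0.2,1],[[-0.1,-1,0],0.2,1],[[-0.1,-1,0],0.2,1],[[-0.1,-1,0],0.2,1],[[-0.1,-1,0],0.2,1],[[-0.1,-1,0],0.2,1],[[-0.1,-1,0],0.2,1],[[-0.1,-0.9,0],0.2,1]]';  python3 - <<'E'
from h import *
for c,f in(('scene','s5'),('top','t5')): snap(c,f)
s=env.observe();print(s['time_s'],np.round(s['q'],1),s['position'],np.degrees(np.arctan2(s['tool_rot'][1][2],s['tool_rot'][0][2])))
E
```

```text
time_s: 6.88
position: [0.5196, 0.3424, 0.3664]
tool_rot: [[0.854, 0.0, 0.52], [-0.52, 0.0, 0.854], [0.0, -1.0, 0.0]]
ft_force: [0.9, -0.3, -0.3]
grip_width: 0.077
time_s: 7.88
position: [0.4832, -0.0157, 0.3673]
tool_rot: [[0.943, 0.001, 0.332], [-0.332, -0.0, 0.943], [0.001, -1.0, -0.0]]
ft_force: [0.9, 0.4, 0.4]
grip_width: 0.0854
7.9833 [-16.1  11.3  67.5  -0.  101.2 -86.4] [ 0.48340711 -0.01704044  0.36703209] 70.34242253138619
```

View pics/t5.png

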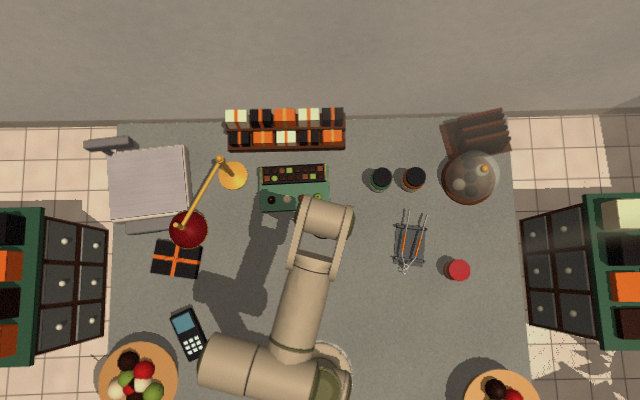

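The lamp now hangs well to the left, with the shade at (188,229). The tongs haven't moved. Next I'll refine the tongs and white truffle positions.

```bash
python3 - <<'E'
from h import *
im,d=load('t5');cv2.imwrite('pics/t5a.png',cv2.resize(im[155:220,250:350],None,fx=8,fy=8,interpolation=cv2.INTER_CUBIC)[:,:,::-1])
s,_=load('s5');cv2.imwrite('pics/s5a.png',cv2.resize(s[180:280,290:390],None,fx=6,fy=6,interpolation=cv2.INTER_CUBIC)[:,:,::-1])
im,P=cloud('top','t5')
hsv=cv2.cvtColor(im,cv2.COLOR_RGB2HSV).astype(int)
u=np.arange(640)[None,:]+0*im[...,0];v=np.arange(400)[:,None]+0*u
m=(u>380)&(u<440)&(v>205)&(v<275)&(hsv[...,1]>150)&(hsv[...,0]<25);n,l=cv2.connectedComponents(m.astype(np.uint8))
for i in range(1,n):
    k=l==i
    if k.sum()>10: w=onz('top',np.c_[u[k],v[k]],.045); print('grip',w.mean(0),(w.min(0)+w.max(0))/2)
for cam,pts in(('top',P),):
    q=P[(u>395)&(u<435)&(v>205)&(v<235)]; q=q[(q[:,2]>.03)&(q[:,2]<.06)];print(len(q))
E
```

```text
grip [ 0.46393504 -0.31805529  0.045     ] [ 0.46468881 -0.31726684  0.045     ]
grip [ 0.4505927  -0.37030257  0.045     ] [ 0.45076414 -0.3706651   0.045     ]
102
```

View pics/t5a.png

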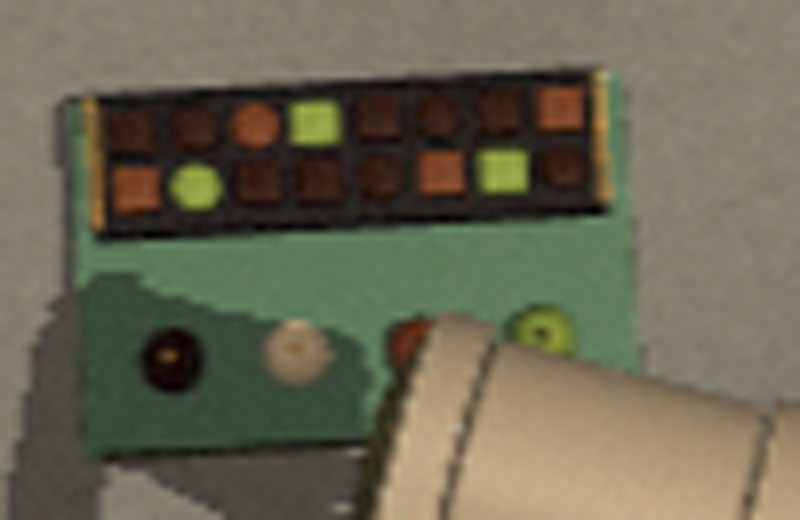

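View pics/s5a.png

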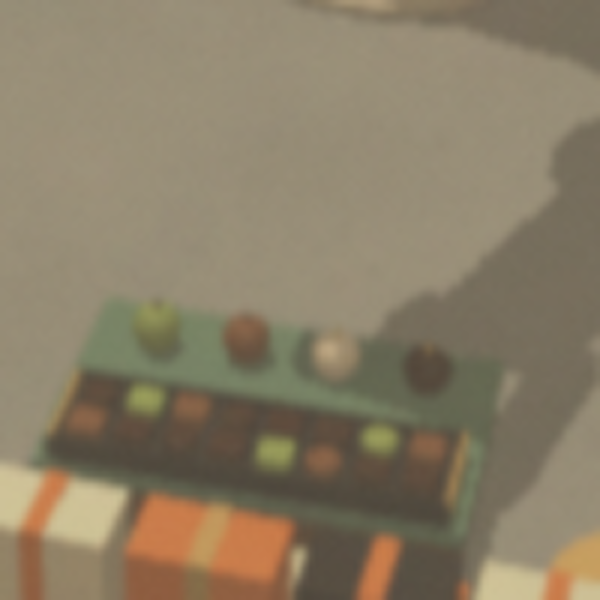

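```bash
python3 - <<'E'
from h import *
f=lambda c,s,o:[(c[0]+.5)/s-.5+o[0],(c[1]+.5)/s-.5+o[1]]
T={k:onz('top',[f(c,8,(250,155))],.061)[0] for k,c in dict(dark=(172,358),white=(298,352),green=(541,333)).items()}
S={k:onz('scene',[f(c,6,(290,180))],.060)[0] for k,c in dict(dark=(427,368),white=(334,356),milk=(246,338),green=(156,326)).items()}
for n,D in(('top',T),('scene',S)):
    for k in D: print(n,k,np.round(D[k],4))
print('plinth corners',onz('top',[f(c,8,(250,155)) for c in[(68,102),(622,70),(92,458),(365,443)]],.045))
g=np.array([[.4643,-.3177],[.4507,-.3705]]);print(g.mean(0))
E
```

```text
top dark [0.6302 0.157  0.061 ]
top white [0.6316 0.0998 0.061 ]
top green [ 0.6377 -0.0108  0.061 ]
scene dark [0.6326 0.1569 0.06  ]
scene white [0.6374 0.1005 0.06  ]
scene milk [0.6356 0.0448 0.06  ]
scene green [ 0.64   -0.0113  0.06  ]
plinth corners [[ 0.75430425  0.20515707  0.045     ]
 [ 0.7634544  -0.05176446  0.045     ]
 [ 0.58753345  0.19543011  0.045     ]
 [ 0.59140892  0.07074366  0.045     ]]
[ 0.4575 -0.3441]
```

```bash
python3 -m pendant '[[[-0.1,-0.9,0],0.2,1],[[-0.1,-1,0],0.2,1],[[-0.1,-1,0],0.2,1],[[-0.1,-1,0],0.2,1],[[-0.1,-1,0],0,1],[[-0.1,-1,0],0,1],[[-0.1,-1,0],0,1],[[-0.1,-1,0],0,1],[[0,-1,0],0,1],[[0,-0.9,0],0,1],[[0,-0.6,0],0,1],[[0,-0.3,0],0,1]]';  python3 - <<'E'
from h import *
s=env.observe();print(s['time_s'],np.round(s['q'],1),s['position'],np.degrees(np.arctan2(s['tool_rot'][1][2],s['tool_rot'][0][2])))
E
```

```text
time_s: 8.98
position: [0.4598, -0.3367, 0.3662]
tool_rot: [[0.963, -0.0, 0.268], [-0.268, 0.0, 0.963], [-0.0, -1.0, 0.0]]
ft_force: [0.2, -0.3, -0.1]
grip_width: 0.0854
8.9833 [ -48.1   21.    53.9   -0.   105.1 -122.6] [ 0.45980503 -0.33666483  0.36623526] 74.46629594819134
```

```bash
python3 -m pendant '[[[-0.08,-0.1,-0.4],0,1],[[0,0,-0.9],0,1],[[0,0,-1],0,1],[[0,0,-1],0,1],[[0,0,-1],0,1],[[0,0,-1],0,1],[[0,0,-1],0,1],[[0,0,-1],0,1],[[0,0,-0.7],0,1],[[0,0,-0.2],0,1],[[0,0,0],0,1],[[0,0,0],0,1]]';  python3 - <<'E'
from h import *
s=env.observe();print(s['time_s'],np.round(s['q'],1),s['position'],np.degrees(np.arctan2(s['tool_rot'][1][2],s['tool_rot'][0][2])))
im,d=snap('scene','s6');cv2.imwrite('pics/s6a.png',cv2.resize(im[130:270,190:340],None,fx=5,fy=4,interpolation=cv2.INTER_CUBIC)[:,:,::-1])
im,d=snap('top','t6');cv2.imwrite('pics/t6a.png',cv2.resize(im[190:290,360:500],None,fx=5,fy=5,interpolation=cv2.INTER_CUBIC)[:,:,::-1])
E
```

```text
time_s: 9.98
position: [0.4581, -0.3381, 0.1217]
tool_rot: [[0.964, 0.001, 0.266], [-0.266, -0.001, 0.964], [0.002, -1.0, -0.001]]
ft_force: [-0.1, -0.7, -0.0]
grip_width: 0.0855
9.9833 [ -48.3   29.4   81.     0.    69.5 -122.9] [ 0.4581002  -0.33814035  0.12172623] 74.57973311091042
```

View pics/s6a.png

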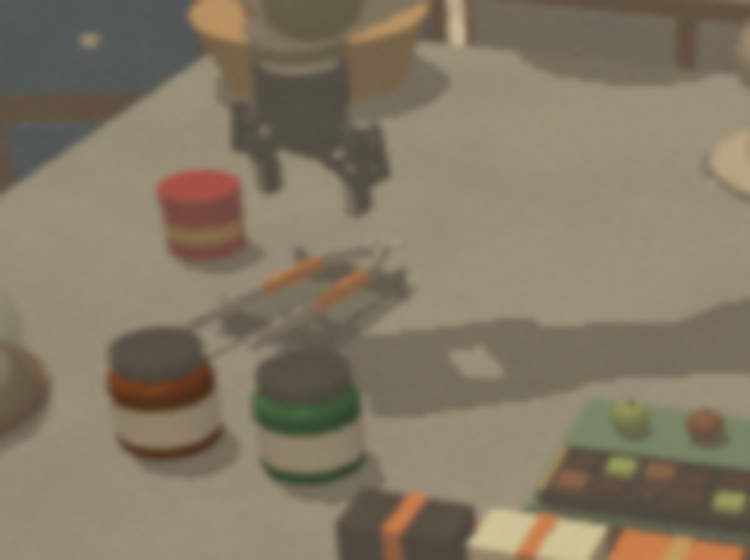

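View pics/t6a.png

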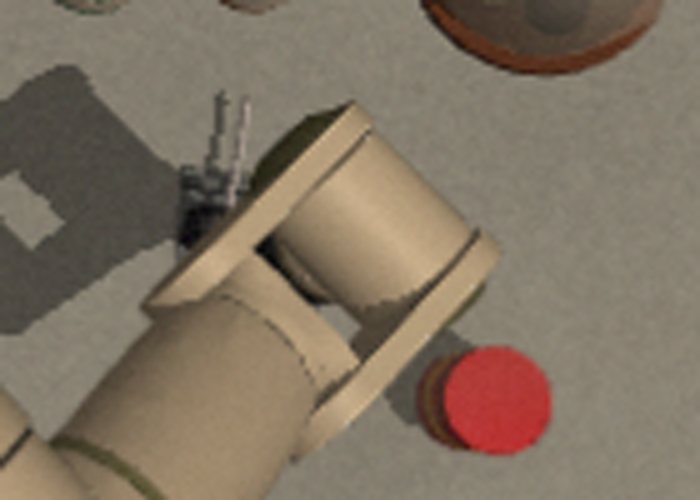

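```bash
python3 - <<'E'
from h import *
print('tin',onz('top',[[380+558/7,200+490/7]],.08))
f=lambda c:[(c[0]+.5)/5-.5+190,(c[1]+.5)/4-.5+130]
a=onz('scene',[f((294,275)),f((344,290))],.040);print(a,a.mean(0))
print(proj('scene',[[.4639,-.318,.036],[.4506,-.3703,.036]]),f((294,275)),f((344,290)))
E
```

```text
tin [[ 0.35955329 -0.50301901  0.08      ]]
[[ 0.45619044 -0.36803783  0.04      ]
 [ 0.47126165 -0.31496608  0.04      ]] [ 0.46372604 -0.34150196  0.04      ]
[[258.50834632 201.9225894 ]
 [248.5472839  198.42908283]] [248.4, 198.375] [258.4, 202.125]
```

```bash
python3 -m pendant '[[[0,-0.2,-0.4],0.1,1],[[0,0,-0.7],0,1],[[0,0,-0.8],0,1],[[0,0,-0.8],0,1],[[0,0,-0.6],0,1],[[0,0,-0.29],0,1],[[0,0,0],0,1],[[0,0,0],0,1]]'
```

```text
time_s: 10.75
position: [0.4576, -0.3446, 0.013]
tool_rot: [[0.966, 0.0, 0.258], [-0.258, -0.001, 0.966], [0.001, -1.0, -0.0]]
ft_force: [0.2, 0.5, -0.4]
grip_width: 0.0854
```

```bash
python3 -m pendant '[[[0,0,0],0,0.85],[[0,0,0],0,0.75],[[0,0,0],0,0.7],[[0,0,0],0,0.67],[[0,0,0],0,0.64],[[0,0,0],0,0.63],[[0,0,0],0,0.62],[[0,0,0],0,0.62],[[0,0,0],0,0.62]]' 20;  python3 - <<'E'
from h import *
s=env.observe();print(s['position'],s['grip_width'])
im,d=snap('scene','s7');cv2.imwrite('pics/s7a.png',cv2.resize(im[150:240,210:310],None,fx=7,fy=6,interpolation=cv2.INTER_CUBIC)[:,:,::-1])
E
```

```text
time_s: 11.5
position: [0.4582, -0.3452, 0.015]
tool_rot: [[0.966, 0.003, 0.258], [-0.258, -0.004, 0.966], [0.004, -1.0, -0.003]]
ft_force: [-0.7, -0.2, 12.4]
grip_width: 0.0531
[ 0.45824162 -0.34523886  0.01503622] 0.05308046724663845
```

View pics/s7a.png

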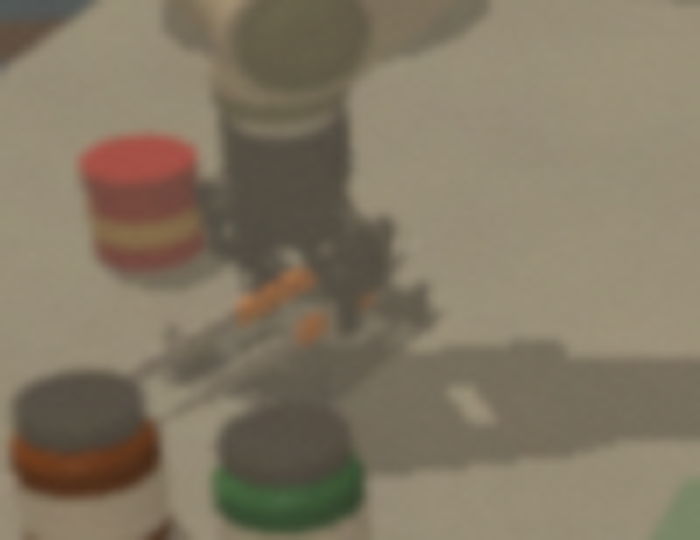

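```bash
python3 -m pendant '[[[0,0,0.1],0,0.62],[[0,0,0.1],0,0.62],[[0,0,0.2],0,0.62],[[0,0,0.3],0,0.62],[[0,0,0.4],0,0.62],[[0,0,0.5],0,0.62],[[0,0,0.5],0,0.62],[[0,0,0.5],0,0.62],[[0,0,0.5],0,0.62],[[0,0,0.3],0,0.62],[[0,0,0.1],0,0.62],[[0,0,0],0,0.62]]' ;  python3 - <<'E'
from h import *
s=env.observe();print(s['position'],s['grip_width'],s['ft_force'],s['wrist_torque'])
im,d=snap('scene','s8');cv2.imwrite('pics/s8a.png',cv2.resize(im[140:240,210:310],None,fx=7,fy=6,interpolation=cv2.INTER_CUBIC)[:,:,::-1])
E
```

```text
time_s: 12.55
position: [0.4575, -0.3442, 0.1183]
tool_rot: [[0.966, 0.001, 0.258], [-0.258, -0.001, 0.966], [0.001, -1.0, -0.001]]
ft_force: [-0.5, 0.2, -1.6]
grip_width: 0.0534
[ 0.457464   -0.34422208  0.11832998] 0.05344370222282581 [-0.48049038  0.16214276 -1.62720225] [-0.00632924  0.00331543  0.0178992 ]
```

View pics/s8a.png

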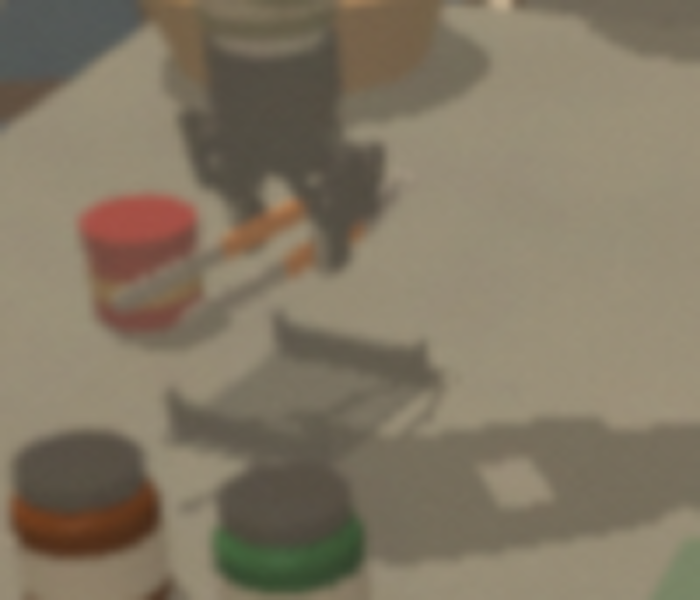

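```bash
python3 -m pendant '[[[0,0.3,0.3],0,0.62],[[0,0.5,0.4],0.2,0.62],[[0,0.8,0.3],0.2,0.62],[[0,0.9,0],0.2,0.62],[[-0.1,0.9,0],0.2,0.62],[[-0.1,0.9,0],0.2,0.62],[[-0.1,0.9,0],0.2,0.62],[[-0.1,0.9,0],0.2,0.62],[[-0.1,0.9,0],0.2,0.62],[[-0.1,0.9,0],0.2,0.62],[[-0.1,0.9,0],0.2,0.62],[[0,0.9,0],0.2,0.62]]'; python3 -m pendant '[[[0,0.9,0],0.3,0.62],[[0,0.9,0],0.3,0.62],[[0,0.9,0],0.3,0.62],[[0,0.9,0],0.2,0.62],[[0,0.7,0],0.1,0.62],[[0,0.4,0],0.1,0.62],[[0,0.2,0],0,0.62],[[0,0,0],0,0.62],[[0,0,0],0,0.62],[[0,0,0],0,0.62]]';  python3 - <<'E'
from h import *
s=env.observe();print(np.round(s['q'],1),s['position'],s['grip_width'],s['ft_force'],s['wrist_torque'],np.degrees(np.arctan2(s['tool_rot'][1][2],s['tool_rot'][0][2])))
im,d=snap('scene','s9');cv2.imwrite('pics/s9a.png',cv2.resize(im[140:260,280:400],None,fx=6,fy=5,interpolation=cv2.INTER_CUBIC)[:,:,::-1])
im,d=snap('top','t9');cv2.imwrite('pics/t9a.png',cv2.resize(im[155:255,240:360],None,fx=6,fy=5,interpolation=cv2.INTER_CUBIC)[:,:,::-1])
E
```

```text
time_s: 13.6
position: [0.4352, -0.0512, 0.1476]
tool_rot: [[0.998, -0.001, 0.068], [-0.068, 0.001, 0.998], [-0.001, -1.0, 0.0]]
ft_force: [0.7, -0.4, -0.4]
grip_width: 0.0529
time_s: 14.43
position: [0.4363, 0.0933, 0.1476]
tool_rot: [[0.999, -0.0, -0.043], [0.043, -0.0, 0.999], [-0.0, -1.0, -0.0]]
ft_force: [-0.9, 0.6, -1.3]
grip_width: 0.0531
[ -3.2  16.7  97.9  -0.   65.5 -95.7] [0.43629568 0.09325377 0.14757769] 0.05311030912807263 [-0.8969158   0.59827205 -1.31850867] [0.02314811 0.02583641 0.02524933] 92.49106358714401
```

View pics/s9a.png

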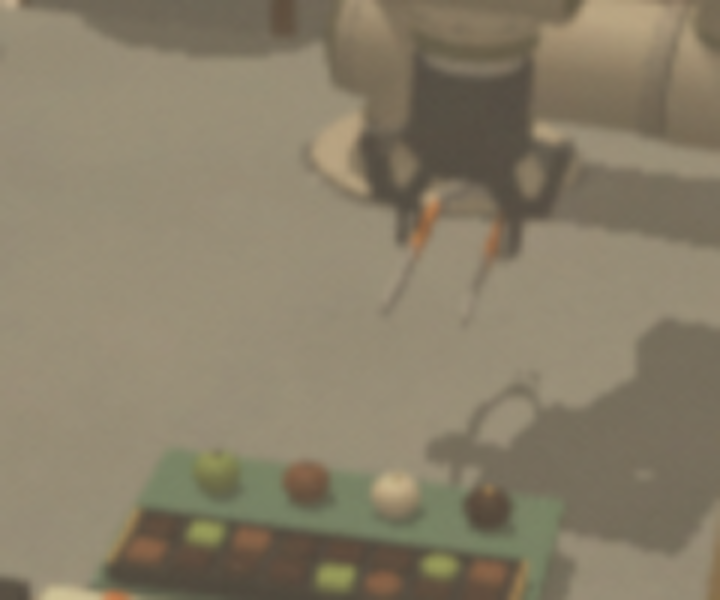

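View pics/t9a.png

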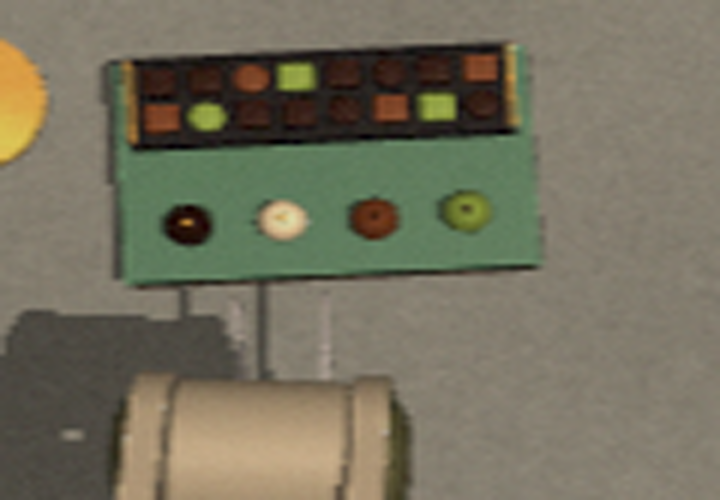

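```bash
python3 - <<'E'
from h import *
o=np.array([.4363,.0933,.1685]);a=np.radians(2.5);ex=np.array([np.cos(a),np.sin(a),0]);ey=np.array([-np.sin(a),np.cos(a),0])
gap=.046
pts=[o+ex*l+ey*s*(gap/2+.0015) for s in(1,-1) for l in(.085,.125)]
pt=[p+[0,0,.008] for p in pts]
for cam,fn,off,fx,fy,(r0,c0) in(('top','t9a',None,6,5,(155,240)),('scene','s9a',None,6,5,(140,280))):
    I=cv2.imread(f'pics/{fn}.png');I=I.copy()
    for p in proj(cam,pt): cv2.circle(I,(int((p[0]-c0+.5)*fx),int((p[1]-r0+.5)*fy)),3,(255,0,0),1)
    W=[.633,.100];
    for p in proj(cam,[[W[0],W[1],.059]]): cv2.circle(I,(int((p[0]-c0+.5)*fx),int((p[1]-r0+.5)*fy)),4,(255,0,255),1)
    cv2.imwrite(f'pics/{fn}_o.png',I)
im,P=cloud('top','t9');z=P[...,2];
v,u=np.mgrid[:400,:640];m=(u>272)&(u<300)&(v>213)&(v<232)&(z>.1)&(z<.22)
for q in(m&(u<286),m&(u>=286)): print(q.sum(),np.round(P[q].mean(0),4) if q.sum() else '', np.round(z[q],3)[:12])
hsv=cv2.cvtColor(im,cv2.COLOR_RGB2HSV).astype(int)
def cen(cam,fn,w,box):
    im,_=load(fn);h=cv2.cvtColor(im,cv2.COLOR_RGB2HSV).astype(int)
    k=(u>=box[0])&(u<box[1])&(v>=box[2])&(v<box[3])&w(h);return u[k].mean(),v[k].mean(),k.sum()
c=cen('top','t9',lambda h:(h[...,1]<100)&(h[...,2]>150),(280,295,190,207));print(c,onz('top',[c[:2]],.060))
c=cen('scene','s9',lambda h:(h[...,1]<70)&(h[...,2]>130),(339,352,230,247));print(c,onz('scene',[c[:2]],.059))
E
```

```text
18 [0.5329 0.1182 0.1744] [0.167 0.176 0.181 0.162 0.175 0.173 0.172 0.177 0.179 0.173 0.178 0.179]
17 [0.5316 0.0705 0.1746] [0.18  0.175 0.169 0.17  0.17  0.168 0.172 0.174 0.177 0.17  0.178 0.182]
(np.float64(287.0), np.float64(198.609756097561), np.int64(41)) [[0.63156409 0.09915587 0.06      ]]
(np.float64(344.9111111111111), np.float64(233.84444444444443), np.int64(90)) [[0.60658936 0.09199164 0.059     ]]
```

View pics/t9a_o.png

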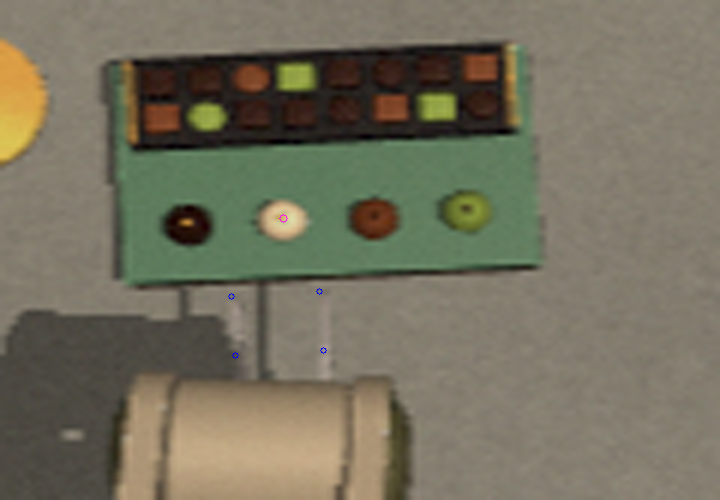

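View pics/s9a_o.png

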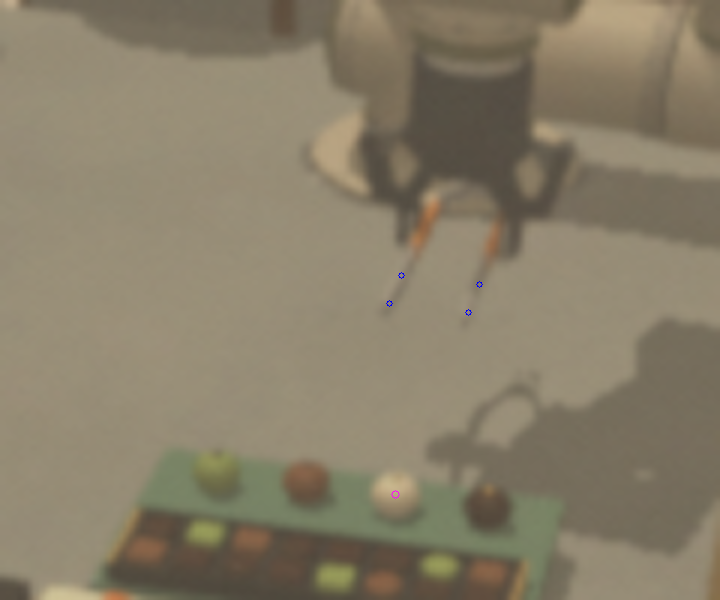

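```bash
python3 -m pendant '[[[0,0.05,-0.3],0,0.62],[[0,0,-0.6],0,0.62],[[0,0,-0.7],0,0.62],[[0,0,-0.7],0,0.62],[[0,0,-0.6],0,0.62],[[0,0,-0.45],0,0.62],[[0,0,-0.25],0,0.62],[[0,0,0],0,0.62],[[0,0,0],0,0.62],[[0,0,0],0,0.62]]';  python3 - <<'E'
from h import *
s=env.observe();print(s['position'],s['grip_width'],s['ft_force'],s['wrist_torque'])
im,d=snap('scene','s10');snap('top','t10')
p=np.array(s['position']);o=p+[0,0,.021];a=np.radians(2.5);ex=np.array([np.cos(a),np.sin(a),0]);ey=np.array([-np.sin(a),np.cos(a),0])
pts=[o+ex*l+ey*sg*(.0245)+[0,0,h] for sg in(1,-1) for l in(.085,.125) for h in(-.008,.008)]
for cam,fn,(r0,c0) in(('top','t10',(155,240)),('scene','s10',(155,280))):
    im,_=load(fn);I=cv2.resize(im[r0:r0+100,c0:c0+120],None,fx=6,fy=6,interpolation=cv2.INTER_CUBIC)[:,:,::-1].copy()
    for q in proj(cam,pts): cv2.circle(I,(int((q[0]-c0+.5)*6),int((q[1]-r0+.5)*6)),2,(255,0,0),1)
    cv2.imwrite(f'pics/{fn}_o.png',I)
im,P=cloud('top','t10');z=P[...,2];v,u=np.mgrid[:400,:640]
m=(P[...,0]>.515)&(P[...,0]<.575)&(z>.05)&(z<.09)&(abs(P[...,1]-.09)<.06)
for q in(m&(P[...,1]>.095),m&(P[...,1]<.095)): print(q.sum(),np.round(P[q].mean(0),4))
E
```

```text
time_s: 15.37
position: [0.4369, 0.0952, 0.0404]
tool_rot: [[0.999, 0.001, -0.044], [0.044, -0.0, 0.999], [0.001, -1.0, -0.0]]
ft_force: [0.4, 0.5, -1.3]
grip_width: 0.0531
[0.43686814 0.09522949 0.04036143] 0.05312758273465888 [ 0.42670947  0.4885044  -1.31786171] [-0.02290626 -0.03755989  0.04612258]
13 [0.5364 0.1202 0.0666]
12 [0.5385 0.0713 0.071 ]
```

View pics/t10_o.png

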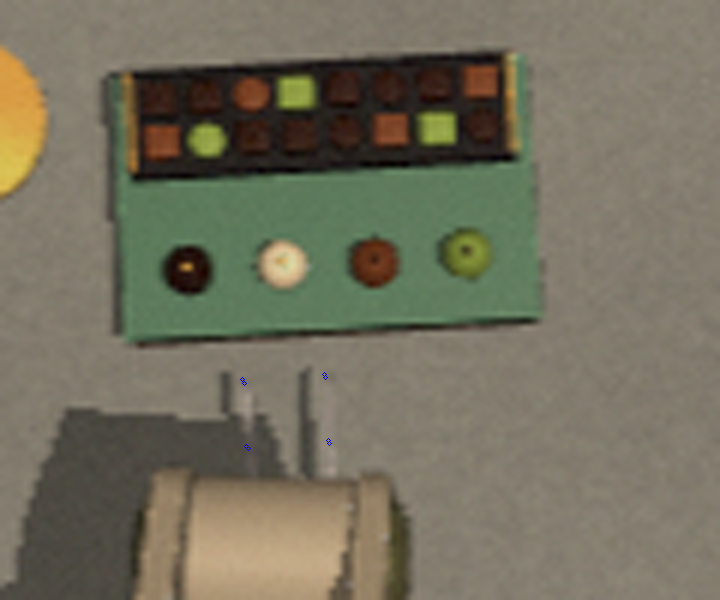

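View pics/s10_o.png

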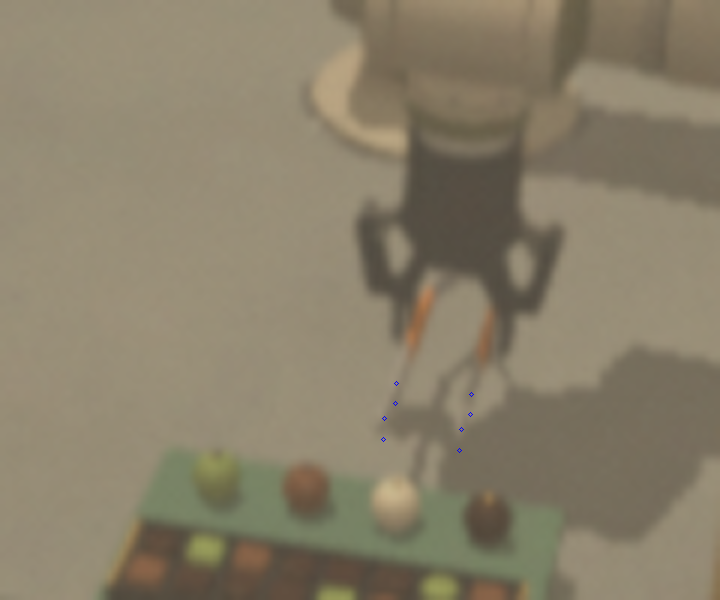

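```bash
python3 - <<'E'
from h import *
im,_=load('t10');g=im.sum(2).astype(int)
for v in range(218,233): print(v,g[v,274:300])
c=[]
hsv=cv2.cvtColor(im,cv2.COLOR_RGB2HSV).astype(int)
print(hsv[199,280:296,1],hsv[199,280:296,0]);print(hsv[190:208,287,1])
E
```

```text
218 [368 356 315 212 275 351 329 344 347 350 352 356 359 346 355 322 222 284
 380 374 361 342 366 374 373 368]
219 [364 372 321 210 268 363 370 360 363 368 361 357 362 357 365 326 229 285
 378 383 393 382 363 373 386 380]
220 [368 372 327 225 273 369 395 407 365 365 360 357 351 362 362 324 213 297
 379 388 399 381 368 366 374 371]
221 [369 369 314 218 284 375 419 445 336 363 367 366 359 363 362 316 216 278
 363 372 393 399 380 372 353 369]
222 [360 364 321 208 278 373 411 422 328 355 366 370 371 365 355 309 213 289
 376 389 397 392 374 371 358 355]
223 [359 363 319 206 281 361 415 428 349 372 367 368 363 370 367 314 212 284
 368 383 406 393 367 366 372 364]
224 [365 363 355 320 211 224 320 388 261 207 276 363 371 367 369 337 217 268
 359 375 403 392 363 373 382 361]
225 [219 224 223 217 213 218 275 332 258 217 289 371 375 366 369 330 213 220
 276 377 405 387 362 368 364 368]
226 [204 208 215 209 215 210 275 317 229 209 219 286 359 352 362 329 200 208
 273 379 397 389 370 374 368 383]
227 [215 222 222 210 215 215 223 265 238 207 205 285 379 370 368 318 207 219
 281 384 402 390 366 378 382 376]
228 [227 208 217 218 224 216 225 246 241 218 219 216 296 380 365 322 207 207
 295 387 398 384 366 360 370 371]
229 [218 215 216 219 222 214 220 236 230 226 229 212 280 364 369 315 218 218
 281 395 411 394 367 361 367 363]
230 [220 217 223 223 212 225 220 233 229 211 218 203 291 374 371 320 214 206
 289 376 407 438 373 370 358 368]
231 [213 220 218 228 216 224 227 255 245 218 210 212 288 377 364 308 226 212
 290 376 399 414 378 365 365 369]
232 [218 214 221 220 221 216 227 256 245 212 211 209 218 289 367 325 210 216
 270 363 391 416 372 365 373 371]
[64 62 58 84 83 82 73 70 66 76 74 32 62 63 64 63] [59 60 47 20 18 20 24 27 27 21 18 38 59 60 57 57]
[ 65  64  62  60  63  84  83  78 117  70  72  91  87  70  64  64  61  61]
```

```bash
python3 - <<'E'
from h import *
a=onz('top',[[280.7,222],[294.2,222],[294.3,229],[281.3,229],[287.3,219.3]],.066);print(np.round(a,4))
print(np.round(onz('top',[[286.7,198.7],[287,198.7]],.060),4))
E
```

```text
[[0.5458 0.1228 0.066 ]
 [0.5446 0.0743 0.066 ]
 [0.5193 0.0744 0.066 ]
 [0.5204 0.121  0.066 ]
 [0.5549 0.0989 0.066 ]]
[[0.6313 0.1003 0.06  ]
 [0.6312 0.0992 0.06  ]]
```

```bash
python3 -m pendant '[[[0.1,0.05,-0.07],0,0.62],[[0.2,0,0],0,0.62],[[0.3,0,0],0,0.62],[[0.3,0,0],0,0.62],[[0.3,0,0],0,0.62],[[0.3,0,0],0,0.62],[[0.3,0,0],0,0.62],[[0.3,0,0],0,0.62],[[0.3,0,0],0,0.62],[[0.3,0,0],0,0.62],[[0.2,0,0],0,0.62],[[0.1,0,0],0,0.62]]';python3 -m pendant '[[[0.07,0,0],0,0.62],[[0,0,0],0,0.62],[[0,0,0],0,0.62]]';  python3 - <<'E'
from h import *
s=env.observe();print(s['position'],s['grip_width'],s['ft_force'],s['wrist_torque'])
for cam,fn,(r0,c0) in(('top','t11',(170,250)),('scene','s11',(190,300))):
    im,_=snap(cam,fn);I=cv2.resize(im[r0:r0+70,c0:c0+90],None,fx=8,fy=8,interpolation=cv2.INTER_CUBIC)[:,:,::-1].copy()
    cv2.imwrite(f'pics/{fn}_o.png',I)
E
```

```text
time_s: 16.47
position: [0.5273, 0.0968, 0.0374]
tool_rot: [[0.999, 0.0, -0.044], [0.044, -0.0, 0.999], [0.0, -1.0, -0.0]]
ft_force: [0.1, 0.2, -0.2]
grip_width: 0.053
time_s: 16.72
position: [0.5282, 0.0969, 0.0375]
tool_rot: [[0.999, -0.0, -0.044], [0.044, 0.0, 0.999], [-0.0, -1.0, 0.0]]
ft_force: [-0.2, 0.8, -0.6]
grip_width: 0.053
[0.52816399 0.09691671 0.03745701] 0.05297954791008777 [-0.20992282  0.78475592 -0.5996288 ] [ 0.02326815  0.00564353 -0.04509771]
```

View pics/t11_o.png

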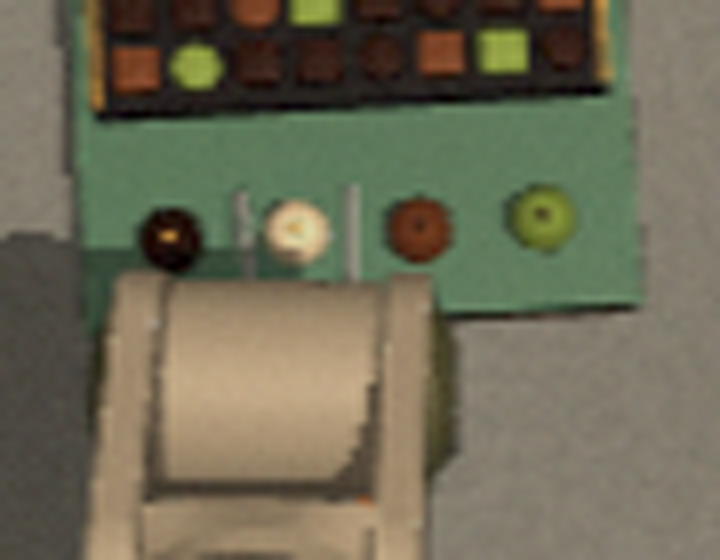

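View pics/s11_o.png

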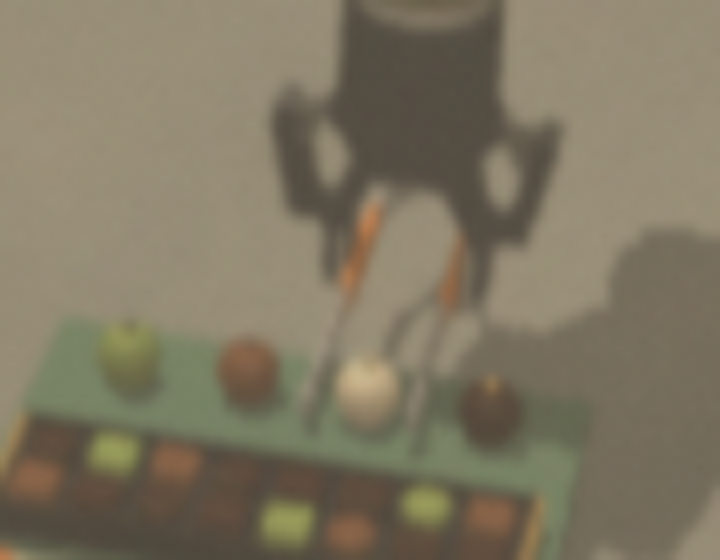

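```bash
python3 -m pendant '[[[0,0,0],0,0.6],[[0,0,0],0,0.58],[[0,0,0],0,0.57],[[0,0,0],0,0.56],[[0,0,0],0,0.555],[[0,0,0],0,0.55],[[0,0,0],0,0.55]]' 20;python3 -m pendant '[[[0,0,0],0,0.545],[[0,0,0],0,0.54],[[0,0,0],0,0.54]]' 20;python3 -m pendant '[[[0,0,0],0,0.535],[[0,0,0],0,0.53],[[0,0,0],0,0.53]]' 20;  python3 - <<'E'
from h import *
s=env.observe();print(s['position'],s['grip_width'],s['ft_force'],s['wrist_torque'])
for cam,fn,(r0,c0) in(('top','t12',(170,250)),('scene','s12',(190,300))):
    im,_=snap(cam,fn);I=cv2.resize(im[r0:r0+70,c0:c0+90],None,fx=8,fy=8,interpolation=cv2.INTER_CUBIC)[:,:,::-1].copy()
    cv2.imwrite(f'pics/{fn}_o.png',I)
E
```

```text
time_s: 17.4
position: [0.5285, 0.0969, 0.0375]
tool_rot: [[0.999, 0.0, -0.044], [0.044, 0.0, 0.999], [0.0, -1.0, 0.0]]
ft_force: [0.3, 0.0, -0.6]
grip_width: 0.0467
time_s: 17.65
position: [0.5285, 0.0969, 0.0375]
tool_rot: [[0.999, 0.0, -0.044], [0.044, -0.0, 0.999], [0.0, -1.0, -0.0]]
ft_force: [0.0, -0.7, -1.1]
grip_width: 0.0464
time_s: 17.9
position: [0.5285, 0.0969, 0.0375]
tool_rot: [[0.999, 0.0, -0.044], [0.044, -0.0, 0.999], [0.0, -1.0, -0.0]]
ft_force: [0.6, 0.2, -0.7]
grip_width: 0.0456
[0.52846278 0.09687939 0.03753465] 0.045630248153614834 [ 0.55217721  0.19325031 -0.73196302] [ 0.01118355 -0.06393357 -0.01972479]
```

View pics/t12_o.png

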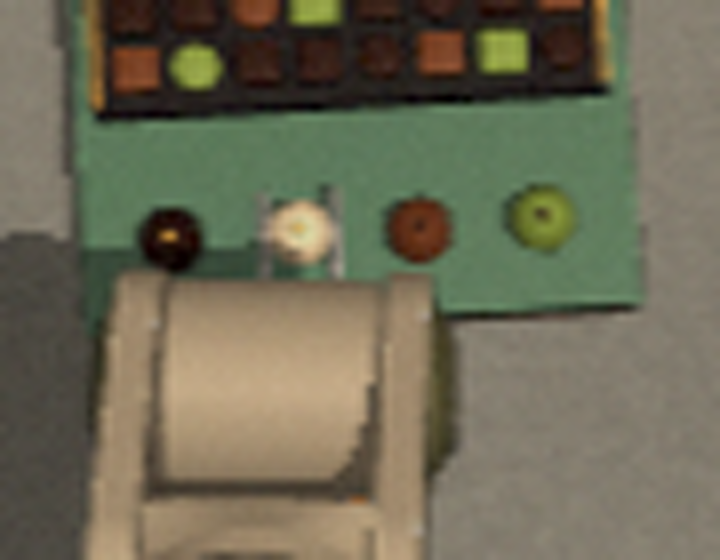

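View pics/s12_o.png

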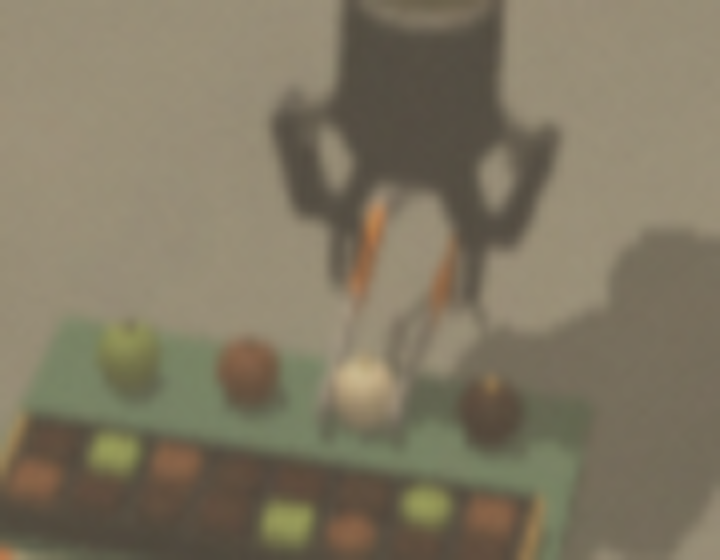

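```bash
python3 -m pendant '[[[0,0,0],0,0.525],[[0,0,0],0,0.52],[[0,0,0],0,0.52]]' 20;python3 -m pendant '[[[0,0,0],0,0.515],[[0,0,0],0,0.51],[[0,0,0],0,0.51],[[0,0,0],0,0.51]]' 20
```

```text
time_s: 18.25
position: [0.5285, 0.0969, 0.0375]
tool_rot: [[0.999, 0.0, -0.044], [0.044, -0.0, 0.999], [0.0, -1.0, -0.0]]
ft_force: [0.0, -0.6, -1.0]
grip_width: 0.0461
time_s: 18.58
position: [0.5285, 0.0969, 0.0375]
tool_rot: [[0.999, 0.0, -0.044], [0.044, -0.0, 0.999], [0.0, -1.0, -0.0]]
ft_force: [-0.3, -0.7, -0.9]
grip_width: 0.0458
```

The width has stalled at 46 mm, which matches a held truffle. I'll lift slowly.

```bash
python3 -m pendant '[[[0,0,0.05],0,0.51],[[0,0,0.1],0,0.51],[[0,0,0.15],0,0.51],[[0,0,0.2],0,0.51],[[0,0,0.2],0,0.51],[[0,0,0.2],0,0.51],[[0,0,0],0,0.51],[[0,0,0],0,0.51]]' 20; python3 - <<'E'
from h import *
for cam,fn,(r0,c0) in(('scene','s13',(180,300)),):
    im,_=snap(cam,fn);I=cv2.resize(im[r0:r0+70,c0:c0+90],None,fx=8,fy=8,interpolation=cv2.INTER_CUBIC)[:,:,::-1].copy()
    cv2.imwrite(f'pics/{fn}_o.png',I)
E
```

```text
time_s: 19.25
position: [0.5286, 0.0969, 0.065]
tool_rot: [[0.999, 0.001, -0.044], [0.044, -0.0, 0.999], [0.001, -1.0, -0.0]]
ft_force: [0.2, 0.1, -1.0]
grip_width: 0.0458
```

View pics/s13_o.png

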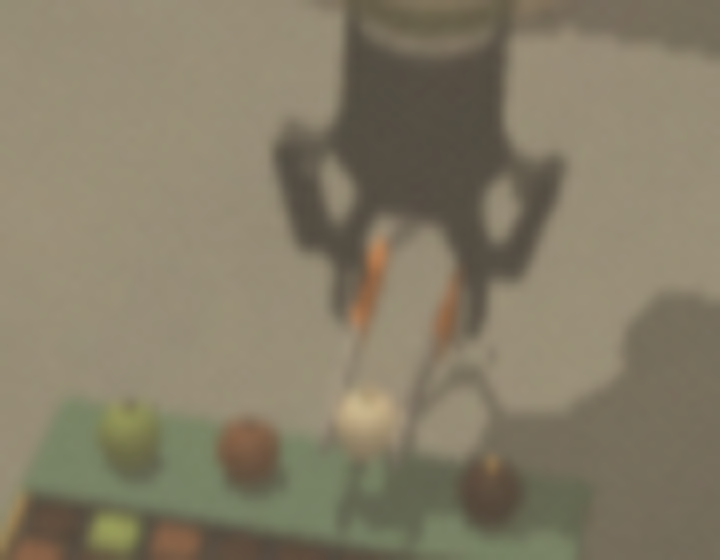

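The white truffle has left the plinth; its shadow is below it. I'll raise it another 73 mm.

```bash
python3 -m pendant '[[[0,0,0.1],0,0.51],[[0,0,0.2],0,0.51],[[0,0,0.3],0,0.51],[[0,0,0.3],0,0.51],[[0,0,0.3],0,0.51],[[0,0,0.3],0,0.51],[[0,0,0.3],0,0.51],[[0,0,0.3],0,0.51],[[0,0,0.2],0,0.51],[[0,0,0.1],0,0.51],[[0,0,0.03],0,0.51],[[0,0,0],0,0.51]]' 20; python3 -m pendant '[[[0,0,0],0,0.51],[[0,0,0],0,0.51],[[0,0,0],0,0.51],[[0,0,0],0,0.51],[[0,0,0],0,0.51],[[0,0,0],0,0.51],[[0,0,0],0,0.51],[[0,0,0],0,0.51]]' 20; python3 - <<'E'
from h import *
for cam,fn,(r0,c0) in(('scene','s14',(150,290)),('top','t14',(160,250))):
    im,_=snap(cam,fn);I=cv2.resize(im[r0:r0+100,c0:c0+120],None,fx=6,fy=6,interpolation=cv2.INTER_CUBIC)[:,:,::-1].copy()
    cv2.imwrite(f'pics/{fn}_o.png',I)
I,P=cloud('top','t14');z=P[...,2]
m=(P[...,0]>.60)&(P[...,0]<.67)&(abs(P[...,1]-.1)<.012)&(z>.1)&(z<.2);print(m.sum(),z[m].max() if m.any() else 0,np.median(P[m],0))
s=env.observe();print(s['time_s'],s['qvel'],s['grip_width'])
E
```

```text
time_s: 20.3
position: [0.5284, 0.0969, 0.1374]
tool_rot: [[0.999, -0.0, -0.044], [0.044, 0.0, 0.999], [-0.0, -1.0, 0.0]]
ft_force: [-0.4, 0.4, -2.3]
grip_width: 0.0456
time_s: 20.97
position: [0.5284, 0.0969, 0.1374]
tool_rot: [[0.999, -0.0, -0.044], [0.044, -0.0, 0.999], [-0.0, -1.0, -0.0]]
ft_force: [-0.8, 0.4, -0.9]
grip_width: 0.0459
53 0.18708169852849518 [0.62861311 0.09934253 0.16747985]
21.0667 [ 0.08616012  0.0545144  -0.02647929  0.05049478  0.04866628 -0.09600341] 0.04547867643144719
```

View pics/s14_o.png

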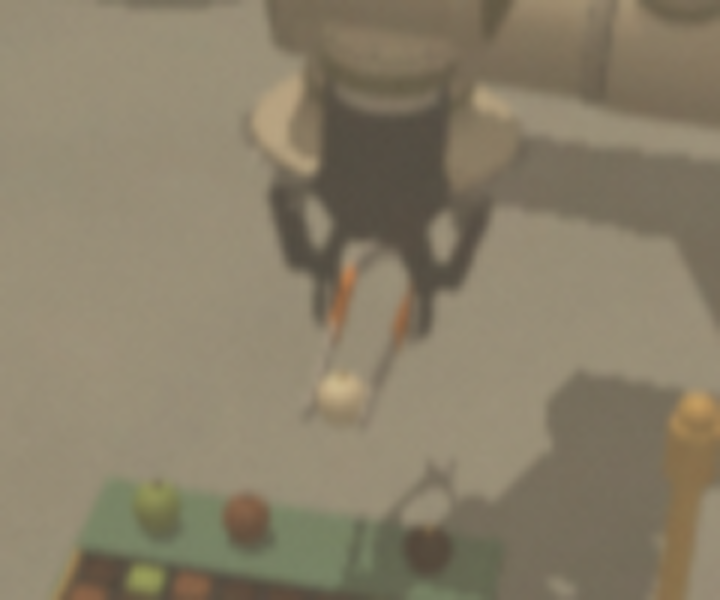

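View pics/t14.png

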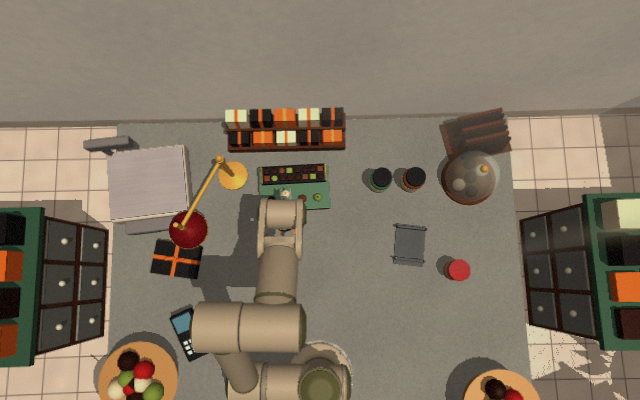

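```bash
python3 -c "
from rig import env
print(env.close_job())"
```

```text
the job is handed in; nothing more can be done
None
```

The white truffle is in the tongs, held steady about 10 cm above the plinth. I handed the job in at about 21 s of the 66 s allowed.

- **Lamp:** I swung it by its stem, loosely held between the fingers, about 97° out to the left. The shade's centre is now near (0.52, 0.43), about 0.23 m beyond the plinth's left end.
- **Tongs and truffle:** I took the tongs by their grips and slid them in from the front with the truffle centred between the jaws. I closed them at the minimum 20 N setting, and the opening stalled at 46 mm, which is the expected width with a 30 mm truffle. I then raised the truffle 100 mm; only the tong jaws touched it.
- **Last checks:**
  - The arm was still and the opening steady at about 45.5–46 mm.
  - Depth readings around the truffle had a median height of 0.167 m, in line with its base 100 mm above the marble.
  - In the pictures, the other chocolates, jars, tin and gift box stand where they were.
- **Disagreements:**
  - The two cameras differed by up to 6 mm on the truffle's position along x, and the pictures put the jaws 2–5 mm from where the arm's own readings did. I corrected for both before closing.
  - While gripping the tongs on the rest, the wrist briefly read 12 N upward. I took this to be the pads pressing the tongs onto the bars; it vanished on lifting.
- **Not measured:** I had no direct reading of the force on the truffle; from the given spring figures it is about 6 N.

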